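# Check the pump with its gauge rod

## Robot

A 7-joint arm with a two-finger parallel gripper is mounted at the origin on a cart in front of the work surface, level with it; the furniture and walls round the work are solid. World frame = base frame: x ahead of the robot, y to its left, z up, the work surface at z = 0. Lengths are in m, angles in rad, forces in N, time in s.
With the tool pointing down it reaches from about 0.4 to 0.85 m from the base axis. Payload 10.4 kg.
Tool frame: the origin (TCP) lies midway between the tips of the shut fingers; the grasp point (between the pads) lies 19 mm behind it; z points along the fingers, y is the line along which they close (so a half turn about z gives the same grasp; the last joint's range is limited). The gripper opens to 87 mm and grips with 3 to 60 N. Pads are 19 mm wide; open, the fingers measure 117 mm over their backs; the gripper's body (75 mm by 190 mm) begins 51 mm behind the grasp point.
Start: joints at [-1.321, 0.332, -0.065, 1.46, 0.022, 1.35, -0.088], TCP at [0.168, 0.602, 0.223] pointing down, gripper open.
Joint ranges: [-2.6, 2.6], [-0.5, 2.12], [-1.47, 1.34], [0.16, 2.42], [-1.27, 4.41], [0.06, 2.06], [-2.6, 2.6]. Speed limits (rad/s): [2.22, 2.22, 2.79, 2.79, 3.14, 3.14, 3.14].

## Interface

Orientations are given as a unit quaternion [x, y, z, w].
In Python, from bench import r gives the robot as it stands.
- The arm moves only by the tool apply_moves, never from a script. Its argument "steps" is a list of rows, each a list of 7 numbers: the turn, a rotation vector about the tool's x, y, z in rad, then the shift along the tool's x, y, z in mm, then the opening, from -1 (shut) to 1 (fully open). In form: [[ax, ay, az, x, y, z, claw], ...]. A call has 1 to 20 rows; each row is the pose to reach, as a shift and turn from the pose commanded when the call began, along the tool's axes at that moment; what a row does not reach only later rows make up. A row lasts 1/12 s, in which the tool goes at most 41.7 mm and 7.16 degrees, less where a joint would pass 70% of its speed; a pose out of reach is approached as far as the arm can. A call with a gripper value outside its range is refused whole. The fingers move at their own pace and stop on an object; "force" is the grip in N (left out, the last holds). Time passes only in rows, so rows that repeat a pose let the fingers close. It gives the time, the measured TCP pose, the force, the opening and the grip force at its end, in the units of the state.
- r.read_state(): the state, without advancing time (a new reading comes with each control period).
- r.camera(name): name is "scene" or "side" or "wrist"; returns a dict with "pixels" (400x640x3 uint8, red, green, blue), "z_map" (400x640 float32, m along the optical axis (not along the pixel's ray), 0 where there is no reading), "fovy" (degrees; the focal length in pixels is half the picture's height over the tangent of half this angle, whatever the lens; pixels are square), "cx", "cy" (the principal point, pixels), "position" and "orientation" of the camera in the world. Camera axes: x right, y down, z forward; pixel columns grow to the right and rows downward; lengths in m; the calibration is good to about 2 mm. A picture is of the moment at which its call begins.
- r.close_job(): hands the job in; it is judged then, once.
The state is a dict: "time": time; "joint_positions": joint angles; "joint_vel": joint speeds; "joint_torque": joint torques, N m; "ee_pos": TCP position; "eef_rot": TCP orientation; "ft_force": force on the tool from outside, world axes, zero at the start; "torque": the same for the moment, N m; "width": finger opening in m; "grip_force": force on a finger pad.
Only numpy, scipy, OpenCV 4.12 (cv2) and the standard library are available. Lean on these libraries where they do the work, as an engineer would, in place of code of your own. Each camera call takes 0.05 s, during which the arm holds its last target. There are 200 camera calls.

## Task

Push the round aluminium drip dish across the table to the middle of the yellow painted ring, without lifting it. Then take the yellow-handled gauge rod from its rest, push it gently into the inclined guide tube of the blue pump until its brass collar stops on the tube's mouth, hold it there for a second, and draw it right out again. Finish while still holding the rod in the gripper: level and still, its tip over the middle of the dish and clear of everything, so that a person can read the marks; leave the other things on the table alone.

Things in the scene. Friction and masses are not known exactly. Their poses are not given: they have to be found in the camera images.
- drip_dish: loose shallow round aluminium dish standing on the table, open at the top, 78 mm across the rim (68 mm at the foot), 18 mm high, wall 2.5 mm, floor 3 mm, about 80 g; slides when pushed; origin at the centre of its underside, z up
- spot: yellow ring painted on the table, 112 mm inner diameter, with a small cross at its centre; flat (nothing to bump into); origin at its centre
- rest: fixed metal rest that carries the gauge rod level: base plate 165x50x8 mm (x from -87 to +78 mm), a V post at x = +50 to +60 mm under the rod, and a flat post 28 mm wide at x = -76 to -62 mm with side lips up to 3 mm above the rod's axis, holding the end of the handle; the space between the posts is free above the base plate. Origin on the table under the rod's collar; x runs along the rod towards its tip
- gauge_rod: loose gauge rod, 80 g, lying level in the rest, its axis 65 mm above the table. Origin on the rod's axis at the front face of the brass collar; x runs along the rod to its tip, z up as it lies. Steel rod 8 mm thick reaches from the collar to x = +80 mm (chamfered tip, black marks at +50 to +70 mm); brass collar 29 mm across, x = -6 to 0 mm; yellow handle with flat sides, 14 mm wide (y), 18 mm high (z), x = -76 to -10 mm. It lifts straight up out of the rest
- rod_grip (a point): point on the rod's axis in the handle, x = -36 mm of the rod, the place to grip across the 14 mm width from above
- rod_tip (a point): the rod's tip, x = +80 mm of the rod
- pump: fixed blue bench vacuum pump, 110 mm wide (x), 250 mm long (y from -170 to +80 mm), motor top 101 mm high at its -y end; origin on the table. The guide tube rises out of it to the +y side, 30 degrees above the level, in the plane x = 0, its mouth at (0, 75, 125) mm; beside the tube mouth nothing is higher than the mouth
- tube_mouth (a point): centre of the guide tube's mouth; z points out of the tube along its axis (30 degrees above the level). The bore is 13 mm wide and 84 mm deep, flared to 21 mm at the mouth over the last 10 mm; the rim is 27 mm across. The rod enters against z; when the collar stops, the rod's origin lies at this point with its x along -z
- circuit_board: bystander: loose small green circuit board with sockets, 40x63x14 mm
- bit_tray: bystander: black tray with screwdriver bits, 72x115x24 mm
- part_sink_3: bystander: heat sink with copper pipe, 54x163x16 mm
Mind the look-alikes: they are no part of the job. Several things have the shape of the drip_dish; the one meant has the colours described above.

How it is judged:
On the way, in this order (a step that is already met when the one before it is completed fails the run):
1. the dish lies in the ring (horizontal distance between drip_dish and spot below 0.02 m and height (world z) of drip_dish below 0.004 m and linear speed of drip_dish below 0.02 m/s), for 0.2 s.
2. the rod is in the guide tube, its collar on the mouth (distance between gauge_rod and tube_mouth below 0.006 m and z of gauge_rod in the frame of tube_mouth below 0.004 m and angle between the x axis of gauge_rod and the z axis of tube_mouth, either way round below 0.12 rad and z of rod_tip in the frame of tube_mouth below -0.07 m), for 0.7 s.
3. the rod is drawn right out of the tube (z of rod_tip in the frame of tube_mouth above 0.01 m).
At the end, for the whole second after the job is handed in: the dish lies flat within 20 mm of the ring's centre; the rod is held by the fingers alone, still (under 30 mm/s), level within 0.12 rad, its tip 30 to 350 mm above the table and within 36 mm (horizontally) of the dish's centre (horizontal distance between drip_dish and spot below 0.02 m and height (world z) of drip_dish below 0.004 m and angle between drip_dish's own z axis and vertical below 0.1 rad and horizontal distance between rod_tip and drip_dish below 0.036 m and height (world z) of rod_tip between 0.03 and 0.35 m and angle between gauge_rod's own x axis and vertical between 1.45 and 1.69 rad and linear speed of gauge_rod below 0.03 m/s and contact force between the fingers and gauge_rod above 1 N and contact force between gauge_rod and pump below 0.05 N and contact force between gauge_rod and rest below 0.05 N and contact force between gauge_rod and drip_dish below 0.05 N); the arm keeps its last pose, push and grip.
It fails at once if the dish is lifted or tipped (height (world z) of drip_dish above 0.02 m or angle between drip_dish's own z axis and vertical above 0.5 rad).
It fails at once if the rod is rammed against the pump (over 60 N) (contact force between gauge_rod and pump above 60 N).
It fails at once if a bystander is moved by more than 30 mm (distance of any of circuit_board, bit_tray, part_sink_3 from where it was at the start of the episode above 0.03 m).
It also fails if it takes over 64 s, if anything falls off the work surface, if the arm or the gripper's body presses on something with over 40 N, if the wrist force passes 120 N, or if a joint passes its speed limit or range.

## Working session

There is one attempt and no reset: what is moved stays moved. The work goes in short steps, Python scripts to look and compute and a tool call to move; the robot and the scene stay as the last step left them, time stands still between calls to the robot, and variables do not carry over. Pictures are saved under pics/ and viewed, at most 10 in all, crops included, and the job is handed in when it is done.

Besides the shell and the picture viewer there is one more tool, called after "Emit:" as name([rows], argument=value, ...), one row to a line, values as JSON. apply_moves: Moves the arm, as the interface text tells. Its arguments: {"type":"object","properties":{"steps":{"type":"array","items":{"type":"array","items":{"type":"number"}}},"force":{"type":"number"}},"required":["steps"]}

```bash
mkdir -p pics; cat > h.py <<'E'
import numpy as np, cv2
from scipy.spatial.transform import Rotation as R
from bench import r
def cam(n):
    c=r.camera(n); c['f']=200/np.tan(np.radians(c['fovy'])/2); c['R']=R.from_quat(c['orientation']).as_matrix(); c['p']=np.array(c['position']); return c
def ray(c,u,v): return c['R']@np.array([(u-c['cx'])/c['f'],(v-c['cy'])/c['f'],1])
def onz(c,u,v,z):
    d=ray(c,u,v); return c['p']+d*(z-c['p'][2])/d[2]
def pt(c,u,v): return c['p']+ray(c,u,v)*c['z_map'][int(v),int(u)]
def cloud(c):
    v,u=np.mgrid[:400,:640]; z=c['z_map']
    d=np.stack([(u-c['cx'])/c['f']*z,(v-c['cy'])/c['f']*z,z],-1)
    return d@c['R'].T+c['p']
def proj(c,P):
    q=c['R'].T@(np.array(P)-c['p']); return q[:2]/q[2]*c['f']+[c['cx'],c['cy']]
def save(n,img): cv2.imwrite('pics/'+n,cv2.cvtColor(img,cv2.COLOR_RGB2BGR))
E
python3 - <<'E'
from h import *
import pickle
cs={n:cam(n) for n in('scene','side')}
pickle.dump(cs,open('c0.pkl','wb'))
for n in cs: save(n+'0.png',cs[n]['pixels']); print(n,cs[n]['p'],cs[n]['R'][:,2],cs[n]['f'])
print(r.read_state())
E
```

```text
scene [-0.25858021 -0.37837407  1.03995965] [ 0.60685927  0.32892224 -0.7235551 ] 495.4660122059924
side [0.02657743 1.08630505 1.01574735] [ 0.33431161 -0.71490238 -0.61412566] 470.6235164402659
{'time': 0.1, 'joint_positions': array([-1.32060644,  0.33283412, -0.06467224,  1.46084011,  0.02160407,
        1.34990695, -0.08850059]), 'joint_vel': array([ 0.00042027, -0.0029667 ,  0.00055364, -0.00098077, -0.0011146 ,
        0.0001911 , -0.00055936]), 'joint_torque': array([ 8.32037367e-04, -6.24540496e+01,  2.41861196e-02, -3.90718675e+01,
       -6.15153462e-02,  3.65152757e-02,  9.30368265e-05]), 'ee_pos': array([0.16831545, 0.60155388, 0.22182577]), 'eef_rot': array([ 1.35975915e-01,  9.90711932e-01, -6.44444486e-04, -5.28210847e-05]), 'ft_force': array([0.168173  , 0.48612707, 0.82164039]), 'torque': array([-0.0015699 ,  0.01125429,  0.01447911]), 'grip_force': 0.0, 'width': 0.08734351281917363}
```

View pics/scene0.png

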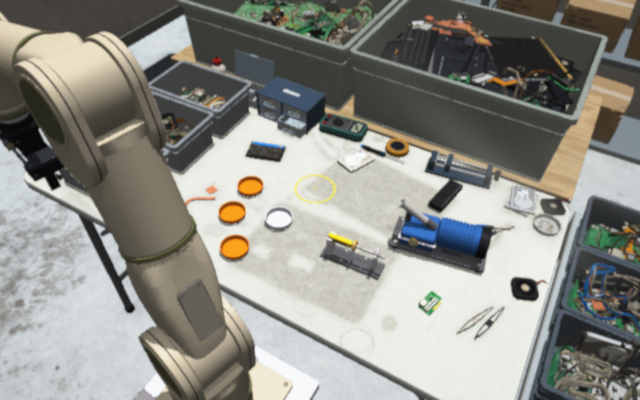

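View pics/side0.png

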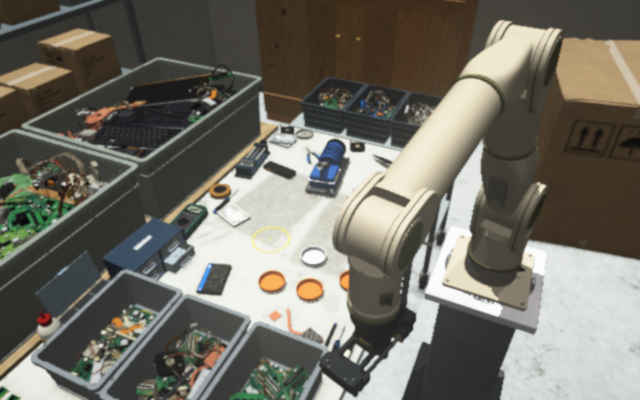

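The candidates for the dish in the scene view are silver at (278,218) and orange at (250,186), (232,212) and (234,247). The description says aluminium, so I choose the silver one. The yellow ring is at (315,188), the rod in its rest at (352,248), and the pump at (440,235) with its tube mouth near (408,210). In the side view the dish is at (313,256) and the ring at (271,239).

```bash
python3 - <<'E'
from h import *
import pickle
cs=pickle.load(open('c0.pkl','rb'))
c=cs['scene']; s=cs['side']
crop=cv2.resize(c['pixels'][165:305,215:515],None,fx=2.6,fy=2.6,interpolation=cv2.INTER_CUBIC); save('crop0.png',crop)
for n in cs:
    k=cs[n]; P=cloud(k); hsv=cv2.cvtColor(k['pixels'],cv2.COLOR_RGB2HSV)
    # ring/handle: yellow blobs
    m=cv2.inRange(hsv,(22,60,120),(34,255,255))
    nn,l,st,ce=cv2.connectedComponentsWithStats(m)
    for i in range(1,nn):
        if st[i,4]>25: 
            q=P[l==i]; q=q[np.isfinite(q).all(1)]
            print(n,'yellow',st[i],ce[i].round(1),np.median(q,0).round(4))
    m=cv2.inRange(hsv,(100,150,60),(125,255,255))
    nn,l,st,ce=cv2.connectedComponentsWithStats(m)
    for i in range(1,nn):
        if st[i,4]>60: print(n,'blue',st[i],np.median(P[l==i],0).round(3))
for k,u,v in((c,278,218),(s,313,256)): print('dish floor',pt(k,u,v).round(4), onz(k,u,v,.003).round(4))
E
```

```text
scene yellow [294 174  42  30 232] [317.  188.6] [ 0.6576  0.1348 -0.0009]
scene yellow [328 232  28  14 157] [340.9 238.5] [ 0.4679 -0.0373  0.0724]
scene yellow [433 302   8   8  27] [436.9 305.6] [ 0.4536 -0.3154  0.0012]
scene blue [ 402  216   81   37 1688] [ 0.613 -0.268  0.075]
scene blue [597 264  19  11  86] [ 0.646 -0.623  0.139]
scene blue [580 293  38  27  90] [ 0.561 -0.627  0.089]
side yellow [462  74  31   8  50] [477.8  76.2] [0.1107 0.2898 0.6962]
side yellow [252 226  38  26 131] [269.6 234.4] [0.6787 0.1179 0.0012]
side yellow [112 353   9   5  32] [116.1 354.7] [0.7631 0.6934 0.039 ]
side blue [328 166   9  12  71] [ 0.596 -0.203  0.068]
side blue [199 269  11  20  67] [0.739 0.38  0.01 ]
dish floor [0.4966 0.1721 0.0028] [0.4965 0.172  0.003 ]
dish floor [0.4955 0.1643 0.0072] [0.4975 0.1605 0.003 ]
```

View pics/crop0.png

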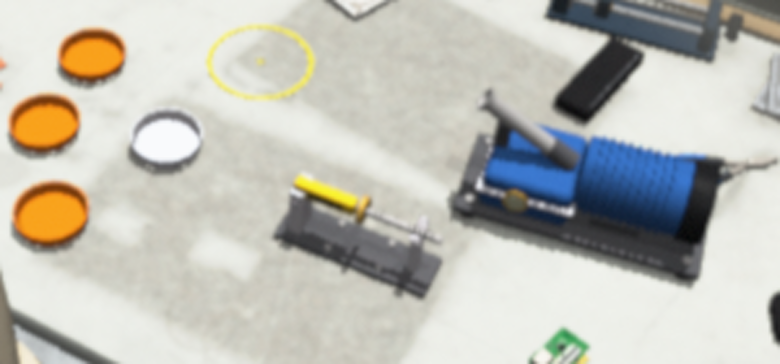

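```bash
cat >> h.py <<'E'
def circ(q):
    A=np.c_[2*q[:,:2],np.ones(len(q))]; x=np.linalg.lstsq(A,(q[:,:2]**2).sum(1),rcond=None)[0]
    return x[:2],np.sqrt(x[2]+x[0]**2+x[1]**2)
def ringfit(k,near):
    hsv=cv2.cvtColor(k['pixels'],cv2.COLOR_RGB2HSV)
    m=cv2.inRange(hsv,(20,50,110),(36,255,255))
    q=np.array([onz(k,u,v,0) for v,u in np.argwhere(m)]); d=np.hypot(*(q[:,:2]-near).T)
    for _ in range(3):
        q1=q[(d>.045)&(d<.072)]; ce,ra=circ(q1); d=np.hypot(*(q[:,:2]-ce).T)
    return ce,ra,len(q1)
def dishfit(k,near):
    P=cloud(k); d=np.hypot(P[...,0]-near[0],P[...,1]-near[1])
    q=P[(P[...,2]>.013)&(P[...,2]<.022)&(d<.06)]; return (*circ(q),len(q))
E
python3 - <<'E'
from h import *
import pickle
cs=pickle.load(open('c0.pkl','rb'))
for n in cs:
    k=cs[n]; print(n,'ring',ringfit(k,(.667,.127)),'dish',dishfit(k,(.497,.165)))
    # dish outline via brightness contour -> ellipse centre at rim height
    u,v=proj(k,(.497,.165,.018)); print(u,v)
k=cs['scene'];P=cloud(k);hsv=cv2.cvtColor(k['pixels'],cv2.COLOR_RGB2HSV)
m=cv2.inRange(hsv,(22,100,120),(34,255,255))>0
m[:, :325]=0;m[:,360:]=0;m[:228]=0;m[250:]=0
uv=np.argwhere(m)[:,::-1]
q=np.array([onz(k,u,v,.074) for u,v in uv]); l=cv2.fitLine(q[:,:2].astype(np.float32),2,0,.01,.01).ravel(); print('handle line@.074',l, q.min(0),q.max(0))
zz=P[m]; print(np.percentile(zz,[5,50,95],axis=0))
m=cv2.inRange(hsv,(8,70,60),(21,255,230))>0; m[:, :345]=0;m[:,365:]=0;m[:230]=0;m[255:]=0
print('collar px',np.argwhere(m)[:,::-1].mean(0),P[m].mean(0),P[m].std(0))
# rod/rest/pump clouds
box=lambda lo,hi:P[((P>lo)&(P<hi)).all(-1)]
q=box([.38,-.2,.055],[.56,.02,.1]); print(len(q)); 
l=cv2.fitLine(q.astype(np.float32)[:,:2],cv2.DIST_HUBER,0,.01,.01).ravel(); print('rod cloud',l, q.min(0),q.max(0))
q=box([.35,-.2,.004],[.6,.03,.015]); print('base',cv2.minAreaRect((q[:,:2]*1000).astype(np.float32)))
q=box([.5,-.45,.02],[.8,-.1,.2]); print('pump',q.min(0),q.max(0)); 
q=box([.5,-.45,.105],[.8,-.1,.2]); print('tube',len(q)); i=np.argsort(q[:,1])[::-1][:12]; print(q[i].round(3)); 
l=cv2.fitLine(q.astype(np.float32),cv2.DIST_HUBER,0,.01,.01).ravel(); print(l)
q=box([.5,-.5,.004],[.8,-.1,.03]); print('pumpbase',cv2.minAreaRect((q[:,:2]*1000).astype(np.float32)))
E
```

```text
scene ring (array([0.65453998, 0.14479711]), np.float64(0.05853823713570944), 283) dish (array([0.49306895, 0.16735864]), np.float64(0.0373791190177925), 107)
279.97027535690074 215.2346424380051
side ring (array([0.65650638, 0.14438115]), np.float64(0.058557764064183), 183) dish (array([0.49359164, 0.1707866 ]), np.float64(0.03715558702479247), 115)
312.4057298200042 253.43086008924996
handle line@.074 [ 0.08018419 -0.99678004  0.46629256 -0.04061415] [ 0.45715259 -0.07603454  0.074     ] [ 0.47795486 -0.00484769  0.074     ]
[[ 0.46185058 -0.06888679  0.06760084]
 [ 0.46681462 -0.04049117  0.07256901]
 [ 0.47547628 -0.00836317  0.07716705]]
collar px [353.74193548 245.29032258] [ 0.46896549 -0.07607736  0.06742962] [0.01061738 0.00514464 0.01398142]
391
rod cloud [ 0.10526842 -0.99444383  0.4684415  -0.0718    ] [ 0.45040242 -0.15751464  0.0555012 ] [ 0.49191539 -0.00337607  0.08107715]
base ((475.4051818847656, -85.4715576171875), (227.57781982421875, 248.9865264892578), 89.90097045898438)
pump [ 0.56704289 -0.37788964  0.02001085] [ 0.79965974 -0.1263484   0.13914198]
tube 155
[[ 0.623 -0.126  0.113]
 [ 0.619 -0.128  0.114]
 [ 0.611 -0.128  0.117]
 [ 0.624 -0.128  0.117]
 [ 0.617 -0.129  0.113]
 [ 0.609 -0.129  0.116]
 [ 0.621 -0.129  0.116]
 [ 0.626 -0.13   0.119]
 [ 0.604 -0.131  0.118]
 [ 0.616 -0.131  0.118]
 [ 0.622 -0.131  0.12 ]
 [ 0.617 -0.131  0.113]]
[-0.07410631  0.93138397  0.35641584  0.6144116  -0.15345617  0.11771687]
pumpbase ((650.50244140625, -300.0836181640625), (298.93011474609375, 399.6527099609375), 0.009893967770040035)
```

```bash
cat >> h.py <<'E'
def down(yaw): # tool z down, tool y at world angle yaw (deg)
    a=np.radians(yaw); y=np.array([np.cos(a),np.sin(a),0]); z=np.array([0,0,-1.]); return np.c_[np.cross(y,z),y,z]
def rows(targets,p0=None,R0=None):
    s=r.read_state(); p0=s['ee_pos'] if p0 is None else np.array(p0); R0=R.from_quat(s['eef_rot']).as_matrix() if R0 is None else R0
    print('t',round(s['time'],2),'p',p0.round(4),'w',round(s['width'],4),'gf',round(s['grip_force'],1),'F',s['ft_force'].round(1))
    for p,M in targets:
        print((R.from_matrix(R0.T@M).as_rotvec()).round(3),(R0.T@(np.array(p)-p0)*1000).round(1))
E
python3 - <<'E'
from h import *
M=down(81.4)
rows([((.486,.170,.2),M),((.486,.170,.06),M),((.486,.170,.009),M)])
E
```

```text
t 0.1 p [0.1683 0.6016 0.2218] w 0.0873 gf 0.0 F [0.2 0.5 0.8]
[-0.001 -0.    -0.123] [-422.2 -330.    22.3]
[-0.001 -0.    -0.123] [-422.2 -329.8  162.3]
[-0.001 -0.    -0.123] [-422.2 -329.7  213.3]
```

Emit:
apply_moves([
  [0,0,-0.123,-422,-330,22,-0.77],
  [0,0,-0.123,-422,-330,22,-0.77],
  [0,0,-0.123,-422,-330,22,-0.77],
  [0,0,-0.123,-422,-330,22,-0.77],
  [0,0,-0.123,-422,-330,22,-0.77],
  [0,0,-0.123,-422,-330,22,-0.77],
  [0,0,-0.123,-422,-330,22,-0.77],
  [0,0,-0.123,-422,-330,22,-0.77],
  [0,0,-0.123,-422,-330,22,-0.77],
  [0,0,-0.123,-422,-330,22,-0.77],
  [0,0,-0.123,-422,-330,22,-0.77],
  [0,0,-0.123,-422,-330,22,-0.77],
  [0,0,-0.123,-422,-330,22,-0.77],
  [0,0,-0.123,-422,-330,22,-0.77],
  [0,0,-0.123,-422,-330,22,-0.77],
  [0,0,-0.123,-422,-330,22,-0.77],
  [0,0,-0.123,-422,-330,22,-0.77],
  [0,0,-0.123,-422,-330,60,-0.77],
  [0,0,-0.123,-422,-330,100,-0.77],
  [0,0,-0.123,-422,-330,140,-0.77],
])

```text
time: 1.77
ee_pos: [0.4856, 0.1721, 0.0818]
eef_rot: [0.074, 0.997, 0.001, 0.001]
ft_force: [1.1, -0.5, -0.3]
width: 0.0102
grip_force: 0.0
```

```bash
python3 - <<'E'
from h import *
M=down(81.4)
c=cam('wrist'); save('w1.png',c['pixels']); print(c['p'],c['R'][:,2],c['f'])
print(dishfit(c,(.493,.169)),dishfit(cam('side'),(.493,.169)))
rows([((.486,.170,.06),M),((.486,.170,.009),M)])
E
```

```text
[0.40977015 0.18432437 0.24364226] [ 0.27925191 -0.03937409 -0.95941026] 286.2321901797676
(array([0.49381866, 0.17158903]), np.float64(0.03684554057069234), 778) (array([0.49371691, 0.17059758]), np.float64(0.03717071145305055), 109)
t 1.87 p [0.4814 0.17   0.0774] w 0.0102 gf 0.0 F [-0.9  0.6  0.7]
[-0.006 -0.008  0.003] [-4.7  0.8 17.3]
[-0.006 -0.008  0.003] [-5.1  1.1 68.3]
```

View pics/w1.png

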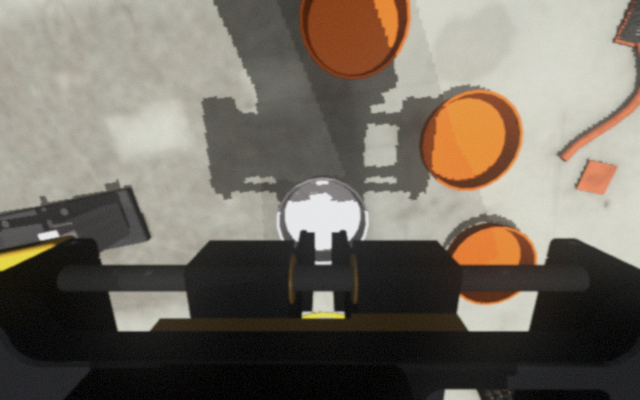

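Emit:
apply_moves([
  [0,0,0,0,0,20,-0.77],
  [0,0,0,0,0,40,-0.77],
  [0,0,0,0,0,55,-0.77],
  [0,0,0,0,0,62,-0.77],
  [0,0,0,0,0,67,-0.77],
  [0,0,0,0,0,68,-0.77],
  [0,0,0,0,0,68,-0.77],
  [0,0,0,0,0,68,-0.77],
])

```text
time: 2.53
ee_pos: [0.4865, 0.1709, 0.0157]
eef_rot: [0.075, 0.997, 0.001, 0.001]
ft_force: [0.6, 0.1, -0.2]
width: 0.0094
grip_force: 0.0
```

```bash
python3 - <<'E'
from h import *
M=down(80.7)
rows([((.486,.1715,.009),M),((.6555+.016*.987,.1446-.016*.16,.009),M)])
E
```

```text
t 2.53 p [0.4865 0.1709 0.0157] w 0.0094 gf 0.0 F [ 0.6  0.1 -0.2]
[0.001 0.001 0.013] [0.6 0.5 6.7]
[0.001 0.001 0.013] [-187.    -1.     6.9]
```

Emit:
apply_moves([
  [0,0,0,0,0,4,-0.77],
  [0,0,0.01,0,0,6,-0.77],
  [0,0,0.01,-5,0,6,-0.77],
  [0,0,0.01,-12,0,6,-0.77],
  [0,0,0.01,-20,0,6,-0.77],
  [0,0,0.01,-30,0,6,-0.77],
  [0,0,0.01,-42,0,6,-0.77],
  [0,0,0.01,-54,0,6,-0.77],
  [0,0,0.01,-66,-1,6,-0.77],
  [0,0,0.01,-78,-1,6,-0.77],
  [0,0,0.01,-90,-1,6,-0.77],
  [0,0,0.01,-102,-1,6,-0.77],
  [0,0,0.01,-114,-1,6,-0.77],
  [0,0,0.01,-125,-1,6,-0.77],
  [0,0,0.01,-135,-1,6,-0.77],
  [0,0,0.01,-144,-1,6,-0.77],
  [0,0,0.01,-152,-1,6,-0.77],
  [0,0,0.01,-158,-1,6,-0.77],
  [0,0,0.01,-163,-1,6,-0.77],
  [0,0,0.01,-166,-1,6,-0.77],
])

```text
time: 4.2
ee_pos: [0.6504, 0.1445, 0.0084]
eef_rot: [0.08, 0.997, -0.0, 0.0]
ft_force: [-0.9, 0.7, 0.6]
width: 0.01
grip_force: 0.4
```

```bash
python3 - <<'E'
from h import *
print(dishfit(cam('wrist'),(.63,.148)),dishfit(cam('side'),(.63,.148)))
rows([((.6555+.016*.987,.1446-.016*.16,.009),down(80.7))])
E
```

```text
(array([0.62366593, 0.15118568]), np.float64(0.03326024308499905), 1840) (array([0.62504203, 0.15052631]), np.float64(0.033713522183149186), 103)
t 4.3 p [0.6502 0.1445 0.0085] w 0.0098 gf 0.0 F [ 0.3 -0.4  0.6]
[0.    0.    0.002] [-21.2   0.9  -0.5]
```

Emit:
apply_moves([
  [0,0,0,-5,0,0,-0.77],
  [0,0,0,-11,0,0,-0.77],
  [0,0,0,-17,0,0,-0.77],
  [0,0,0,-22,0,0,-0.77],
  [0,0,0,-26,0,0,-0.77],
  [0,0,0,-28,0,0,-0.77],
  [0,0,0,-29,0,0,-0.77],
  [0,0,0,-29,0,0,-0.77],
  [0,0,0,-20,0,0,-0.77],
  [0,0,0,-18,0,-20,-0.77],
  [0,0,0,-18,0,-50,-0.77],
  [0,0,0,-18,0,-80,-0.77],
])

```text
time: 5.3
ee_pos: [0.6666, 0.1419, 0.0887]
eef_rot: [0.08, 0.997, -0.0, -0.001]
ft_force: [0.3, 0.4, 1.3]
width: 0.0101
grip_force: 0.0
```

```bash
python3 - <<'E'
from h import *
c=cam('wrist'); s=cam('scene'); d=cam('side')
for k in(c,s,d): print(dishfit(k,(.655,.1446)),ringfit(k,(.6555,.1446)))
# rest & rod: where to view next; tool yaw 185 option / 5 option
st=r.read_state(); print(st['joint_positions'].round(2))
u=np.array([.09,-.996])
P=np.array([.4661-.036*0,-.045]); 
for y in(5.2,-174.8): rows([((.466,-.045,.22),down(y))])
E
```

```text
(array([0.65772277, 0.14563638]), np.float64(0.036878395339910205), 998) (array([0.65633113, 0.1499114 ]), np.float64(0.05867517672280811), 1581)
(array([0.65652051, 0.14144545]), np.float64(0.03720022985046199), 91) (array([0.65481713, 0.1450036 ]), np.float64(0.05849122106798131), 317)
(array([0.65701927, 0.14537666]), np.float64(0.03691478221512144), 93) (array([0.65615162, 0.14453925]), np.float64(0.05868563103383181), 208)
[-0.51  0.56  0.33  1.46 -0.19  1.15  1.26]
t 5.45 p [0.6693 0.1422 0.0917] w 0.0103 gf 0.0 F [ 0.4  0.3 -1. ]
[0.005 0.002 1.32 ] [ 170.3 -216.8 -129.7]
t 5.45 p [0.6693 0.1422 0.0917] w 0.0103 gf 0.0 F [ 0.4  0.3 -1. ]
[-0.003  0.006 -1.821] [ 170.3 -216.8 -129.7]
```

Emit:
apply_moves([
  [0,0,-0.12,0,0,-40,0],
  [0,0,-0.24,10,-12,-80,0],
  [0,0,-1.82,170,-217,-120,0],
  [0,0,-1.82,170,-217,-120,0],
  [0,0,-1.82,170,-217,-120,0],
  [0,0,-1.82,170,-217,-120,0],
  [0,0,-1.82,170,-217,-120,0],
  [0,0,-1.82,170,-217,-120,0],
  [0,0,-1.82,170,-217,-120,0],
  [0,0,-1.82,170,-217,-120,0],
  [0,0,-1.82,170,-217,-120,0],
  [0,0,-1.82,170,-217,-120,0],
  [0,0,-1.82,170,-217,-120,0],
  [0,0,-1.82,170,-217,-120,0],
  [0,0,-1.82,170,-217,-120,0],
  [0,0,-1.82,170,-217,-120,0],
  [0,0,-1.82,170,-217,-120,0],
  [0,0,-1.82,170,-217,-120,0],
  [0,0,-1.82,170,-217,-120,0],
  [0,0,-1.82,170,-217,-120,0],
])

```text
time: 7.12
ee_pos: [0.4598, -0.007, 0.2028]
eef_rot: [0.708, -0.706, 0.024, 0.014]
ft_force: [1.1, 1.0, -0.2]
width: 0.0435
grip_force: 0.0
```

```bash
python3 - <<'E'
from h import *
import pickle
rows([((.466,-.045,.21),down(-174.8))])
print(r.read_state()['joint_positions'].round(2))
c=cam('wrist'); pickle.dump(c,open('w2.pkl','wb')); save('w2.png',c['pixels']); print(c['p'],c['R'][:,2])
E
```

```text
t 7.12 p [ 0.4598 -0.007   0.2028] w 0.0435 gf 0.0 F [ 1.1  1.  -0.2]
[-0.012 -0.055 -0.088] [38.3 -6.1 -5.1]
[-1.61 -0.5   1.21  1.96  0.53  1.41  2.6 ]
[ 0.45806033 -0.07360055  0.36864521] [ 0.0139209   0.22692371 -0.97381304]
```

View pics/w2.png

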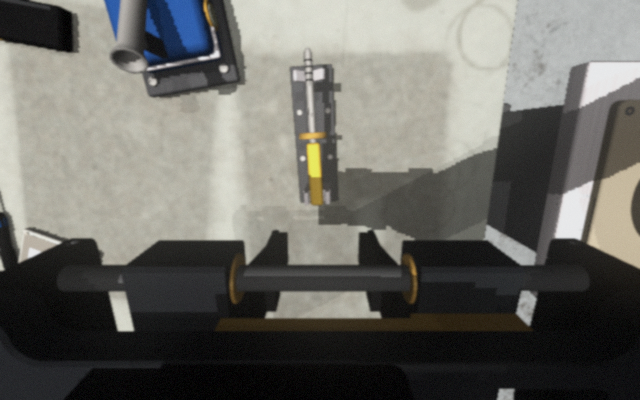

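The wrist view shows the rod from its tip at (308,52), past the collar at (313,136), to the handle end at (317,203). The pump tube's mouth is at (128,57). Joint 7 is at its limit, so I'll use the opposite grasp yaw. First I'll measure from this picture.

```bash
cat > m.py <<'E'
from h import *
def rodfit(c,near=(.469,-.08)):
    P=cloud(c); d=np.hypot(P[...,0]-near[0],P[...,1]-near[1]); hsv=cv2.cvtColor(c['pixels'],cv2.COLOR_RGB2HSV)
    y=(cv2.inRange(hsv,(22,120,60),(34,255,255))>0)&(P[...,2]>.05)&(P[...,2]<.09)&(d<.1)
    b=(cv2.inRange(hsv,(8,90,60),(20,255,255))>0)&(P[...,2]>.05)&(P[...,2]<.09)&(d<.03)
    s=(P[...,2]>.06)&(P[...,2]<.076)&(d<.09)&(P[...,1]<near[1]-.012)
    for n,m in(('yel',y),('brass',b),('steel',s)):
        q=P[m]; 
        if len(q)<5: print(n,len(q)); continue
        l=cv2.fitLine(q[:,:2].astype(np.float32),cv2.DIST_HUBER,0,.01,.01).ravel()
        print(n,len(q),'mean',q.mean(0).round(4),'lo',q.min(0).round(4),'hi',q.max(0).round(4),'dir',l[:2].round(3))
def tubefit(c):
    P=cloud(c); q=P[(P[...,2]>.105)&(P[...,2]<.16)&(P[...,0]>.56)&(P[...,0]<.67)&(P[...,1]>-.22)&(P[...,1]<-.1)]
    l=cv2.fitLine(q.astype(np.float32),cv2.DIST_HUBER,0,.01,.01).ravel(); d=l[:3]*np.sign(l[1])
    t=(q-l[3:])@d; print('tube',len(q),'dir',d.round(3),'end',(l[3:]+d*np.percentile(t,[2,98])[:,None]).round(4).tolist(),'lo',q.min(0).round(4),'hi',q.max(0).round(4))
E
python3 - <<'E'
from m import *
import pickle
c=pickle.load(open('w2.pkl','rb')); rodfit(c); tubefit(c)
for n,k in pickle.load(open('c0.pkl','rb')).items(): tubefit(k)
for u,v,z in((308,50,.065),(313,137,.079),(317,203,.074),(128,57,.13)): print(u,v,onz(c,u,v,z).round(4),pt(c,u,v).round(4))
save('w2c.png',cv2.resize(c['pixels'][0:110,80:260],None,fx=4.4,fy=4.4,interpolation=cv2.INTER_CUBIC))
rows([((.466,-.02,.25),down(100)),((.466,-.045,.22),down(5))])
E
```

```text
yel 616 mean [ 0.4713 -0.0403  0.0736] lo [ 0.4632 -0.0724  0.0681] hi [ 0.4796 -0.0008  0.0796] dir [ 0.078 -0.997]
brass 131 mean [ 0.4724 -0.0722  0.0756] lo [ 0.4593 -0.0754  0.0605] hi [ 0.4869 -0.0558  0.0806] dir [0.999 0.054]
steel 800 mean [ 0.4769 -0.1253  0.068 ] lo [ 0.4626 -0.1541  0.061 ] hi [ 0.492  -0.092   0.0728] dir [ 0.057 -0.998]
tube 1939 dir [-0.042  0.951  0.306] end [[0.6183, -0.1778, 0.1087], [0.616, -0.1268, 0.1251]] lo [ 0.6032 -0.1799  0.105 ] hi [ 0.6292 -0.1227  0.1374]
tube 155 dir [-0.074  0.931  0.356] end [[0.6168, -0.1834, 0.1063], [0.6127, -0.1325, 0.1257]] lo [ 0.6006 -0.1903  0.1052] hi [ 0.6268 -0.1263  0.1391]
tube 52 dir [-0.125  0.916  0.381] end [[0.6215, -0.1666, 0.1092], [0.616, -0.1263, 0.126]] lo [ 0.6013 -0.1755  0.1084] hi [ 0.628  -0.1238  0.1381]
308 50 [ 0.4773 -0.1528  0.065 ] [ 0.4771 -0.152   0.0682]
313 137 [ 0.4721 -0.0705  0.079 ] [ 0.4721 -0.0705  0.0785]
317 203 [ 0.4684 -0.0022  0.074 ] [ 0.4684 -0.0022  0.0742]
128 57 [ 0.6127 -0.131   0.13  ] [ 0.6217 -0.1343  0.116 ]
t 7.17 p [ 0.458  -0.0009  0.2026] w 0.0433 gf 0.0 F [-2.7  5.1 -1.1]
[-0.049 -0.035  1.411] [ 21.8  -8.3 -46.2]
[-0.083  0.018  3.069] [ 45.1  -7.5 -14.9]
```

View pics/w2c.png

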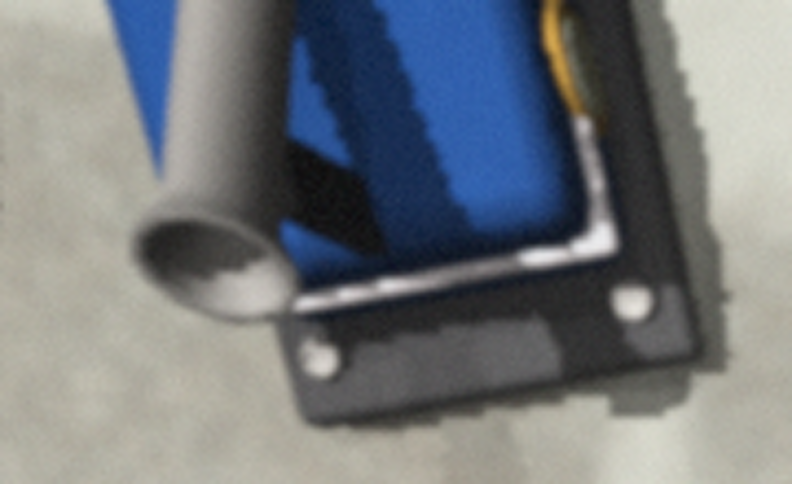

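The crop shows the tube mouth centred at crop (215,262), which is full-picture pixel (129,59), with a clear bore.

Emit:
apply_moves([
  [0,0,0.25,22,-8,-40,0],
  [0,0,0.5,22,-8,-40,0],
  [0,0,0.75,22,-8,-40,0],
  [0,0,1.0,22,-8,-40,0],
  [0,0,1.25,22,-8,-40,0],
  [0,0,1.5,22,-8,-40,0],
  [0,0,1.75,22,-8,-40,0],
  [0,0,2.0,22,-8,-40,0],
  [0,0,2.25,22,-8,-40,0],
  [0,0,2.5,22,-8,-40,0],
  [0,0,2.75,22,-8,-40,0],
  [0,0,3.0,22,-8,-40,0],
  [0,0,3.0,22,-8,-40,0],
  [0,0,3.0,22,-8,-40,0],
  [0,0,3.0,22,-8,-40,0],
  [0,0,3.0,22,-8,-40,0],
  [0,0,3.0,22,-8,-40,0],
  [0,0,3.0,22,-8,-40,0],
  [0,0,3.0,22,-8,-40,0],
  [0,0,3.0,22,-8,-40,0],
])

```text
time: 8.83
ee_pos: [0.4667, -0.0265, 0.2442]
eef_rot: [0.451, 0.892, -0.019, 0.017]
ft_force: [-0.9, -0.6, 0.4]
width: 0.0436
grip_force: 0.0
```

```bash
python3 - <<'E'
from m import *
rows([((.470,-.045,.20),down(4.5))])
s=r.read_state();print(s['joint_positions'].round(2),s['joint_vel'].round(2))
E
```

```text
t 8.83 p [ 0.4667 -0.0265  0.2442] w 0.0436 gf 0.0 F [-0.9 -0.6  0.4]
[-0.004  0.052  0.556] [-14.7  -7.5  45.1]
[-1.08 -0.15  0.93  1.88  0.18  1.35  0.45] [ 0.21  0.06 -0.17 -0.01 -0.07 -0.01 -1.44]
```

Emit:
apply_moves([
  [0,0.04,0.1,-15,-7,40,0],
  [0,0.04,0.2,-15,-7,40,0],
  [0,0.04,0.3,-15,-7,40,0],
  [0,0.04,0.4,-15,-7,40,0],
  [0,0.04,0.5,-15,-7,40,0],
  [0,0.04,0.5,-15,-7,40,0],
  [0,0.04,0.5,-15,-7,40,0],
  [0,0.04,0.5,-15,-7,40,0],
  [0,0.04,0.5,-15,-7,40,0],
])

```text
time: 9.58
ee_pos: [0.471, -0.0447, 0.2056]
eef_rot: [0.655, 0.756, -0.005, 0.004]
ft_force: [-0.5, -0.2, -0.4]
width: 0.0437
grip_force: 0.0
```

```bash
python3 - <<'E'
from m import *
import pickle
rows([((.470,-.045,.20),down(4.5))])
s=r.read_state();print(s['joint_positions'].round(2),s['joint_vel'].round(2))
c=cam('wrist'); pickle.dump(c,open('w3.pkl','wb')); rodfit(c); tubefit(c); save('w3.png',c['pixels'])
E
```

```text
t 9.58 p [ 0.471  -0.0447  0.2056] w 0.0437 gf 0.0 F [-0.5 -0.2 -0.4]
[-0.001  0.012  0.065] [-0.1 -1.   5.6]
[-1.03 -0.07  1.01  1.91  0.07  1.27  0.1 ] [-0.   -0.    0.   -0.    0.    0.   -0.01]
yel 181 mean [ 0.4718 -0.0383  0.0732] lo [ 0.4642 -0.069   0.0557] hi [0.4799 0.0007 0.0755] dir [ 0.089 -0.996]
brass 205 mean [ 0.4721 -0.0695  0.0734] lo [ 0.46   -0.0754  0.0552] hi [ 0.4871 -0.0504  0.0801] dir [0.996 0.093]
steel 390 mean [ 0.4756 -0.1193  0.0677] lo [ 0.4615 -0.1362  0.0604] hi [ 0.4913 -0.0921  0.0731] dir [ 0.027 -1.   ]Traceback (most recent call last):
  File "<stdin>", line 5, in <module>
  File "m.py", line 14, in tubefit
    l=cv2.fitLine(q.astype(np.float32),cv2.DIST_HUBER,0,.01,.01).ravel(); d=l[:3]*np.sign(l[1])
      ~~~~~~~~~~~^^^^^^^^^^^^^^^^^^^^^^^^^^^^^^^^^^^^^^^^^^^^^^^
cv2.error: OpenCV(4.12.0) /io/opencv/modules/imgproc/src/linefit.cpp:102: error: (-215:Assertion failed) count > 0 in function 'fitLine3D_wods'
```

Emit:
apply_moves([
  [0,0.012,0.067,4.5,0,30,0],
  [0,0.012,0.067,4.5,0,60,0],
  [0,0.012,0.067,4.5,0,90,0],
  [0,0.012,0.067,4.5,0,105,0],
  [0,0.012,0.067,4.5,0,115,0],
  [0,0.012,0.067,4.5,0,115,0],
  [0,0.012,0.067,4.5,0,115,0],
])

```text
time: 10.22
ee_pos: [0.4703, -0.042, 0.0907]
eef_rot: [0.68, 0.733, -0.001, -0.0]
ft_force: [0.5, -0.3, 1.7]
width: 0.0434
grip_force: 0.0
```

```bash
python3 - <<'E'
from m import *
rows([((.4708,-.040,.046),down(4.3))])
c=cam('wrist'); rodfit(c); save('w3.png',c['pixels'])
E
```

```text
t 10.22 p [ 0.4703 -0.042   0.0907] w 0.0434 gf 0.0 F [ 0.5 -0.3  1.7]
[-0.002  0.001 -0.001] [ 2.   0.8 44.7]
yel 514 mean [ 0.4698 -0.0319  0.0735] lo [ 0.4628 -0.0634  0.0653] hi [0.4787 0.0012 0.0756] dir [ 0.03 -1.  ]
brass 37 mean [ 0.4729 -0.061   0.0669] lo [ 0.464  -0.0699  0.0556] hi [ 0.4842 -0.0503  0.074 ] dir [ 0.765 -0.644]
steel 235 mean [ 0.4747 -0.1015  0.0676] lo [ 0.4703 -0.1131  0.0644] hi [ 0.4794 -0.0922  0.0698] dir [ 0.083 -0.997]
```

View pics/w3.png

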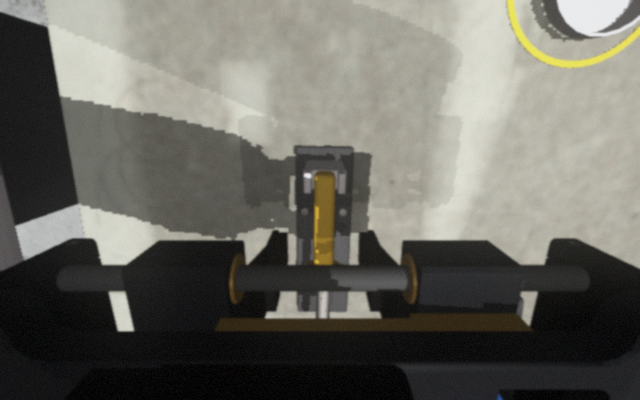

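The handle at (324,215) sits centred between the fingers and is aligned with them. I'll descend and close.

Emit:
apply_moves([
  [0,0,0,2,0.5,15,0],
  [0,0,0,2,0.5,30,0],
  [0,0,0,2,0.5,40,0],
  [0,0,0,2,0.5,44,0],
  [0,0,0,2,0.5,44,0],
  [0,0,0,2,0.5,44,-0.4],
  [0,0,0,2,0.5,44,-0.6],
  [0,0,0,2,0.5,44,-1],
  [0,0,0,2,0.5,44,-1],
  [0,0,0,2,0.5,44,-1],
  [0,0,0,2,0.5,44,-1],
  [0,0,0,2,0.5,44,-1],
], force=30)

```text
time: 11.27
ee_pos: [0.4708, -0.0396, 0.0469]
eef_rot: [0.681, 0.733, -0.0, -0.0]
ft_force: [-0.6, 0.9, 3.6]
width: 0.0135
grip_force: 30.0
```

```bash
python3 - <<'E'
from m import *
rows([((.4708,-.040,.046),down(4.3))])
E
```

```text
t 11.27 p [ 0.4708 -0.0396  0.0469] w 0.0135 gf 30.0 F [-0.6  0.9  3.6]
[-0.001  0.    -0.001] [-0.4 -0.1  0.9]
```

Emit:
apply_moves([
  [0,0,0,0,0,-10,-1],
  [0,0,0,0,0,-25,-1],
  [0,0,0,0,0,-50,-1],
  [0,0,0,0,0,-85,-1],
  [0,0,0,0,0,-120,-1],
  [0,0,0,0,0,-150,-1],
  [0,0,0,0,0,-170,-1],
  [0,0,0,0,0,-180,-1],
  [0,0,0,0,0,-180,-1],
])

```text
time: 12.02
ee_pos: [0.4719, -0.0396, 0.2285]
eef_rot: [0.681, 0.733, 0.001, 0.0]
ft_force: [-0.4, 0.5, -0.7]
width: 0.014
grip_force: 30.0
```

```bash
python3 - <<'E'
from m import *
import pickle
c=pickle.load(open('w2.pkl','rb'))
A=onz(c,152.7,96.6,.005);B=onz(c,240.2,81.8,.005);print('front corners',A,B,np.linalg.norm(A-B))
for z in(.12,.125,.13): print('mouth ray',onz(c,128.9,59.5,z).round(4))
rows([((.4708,-.040,.226),down(4.3))])
cs={n:cam(n) for n in('scene','side')}; pickle.dump(cs,open('c1.pkl','wb'))
for n,k in cs.items():
    P=cloud(k)
    q=P[(P[...,2]>.07)&(P[...,2]<.105)&(P[...,0]>.54)&(P[...,0]<.72)&(P[...,1]>-.42)&(P[...,1]<-.23)]
    print(n,len(q),q.min(0).round(3),q.max(0).round(3),cv2.minAreaRect((q[:,:2]*1000).astype(np.float32)))
    x,y=proj(k,(.613,-.132,.125)).astype(int); print('px',x,y)
    im=cv2.resize(k['pixels'][y-25:y+25,x-35:x+35],None,fx=8,fy=8,interpolation=cv2.INTER_CUBIC); save(n+'_m.png',im)
a=[cv2.imread(f'pics/{n}_m.png') for n in cs]; cv2.imwrite('pics/m.png',cv2.resize(np.hstack(a),(800,286)))
E
```

```text
front corners [ 0.67009403 -0.11683204  0.005     ] [ 0.56244389 -0.13376072  0.005     ] 0.10897307937374548
mouth ray [ 0.6187 -0.1315  0.12  ]
mouth ray [ 0.6154 -0.1303  0.125 ]
mouth ray [ 0.6122 -0.1292  0.13  ]
t 12.02 p [ 0.4719 -0.0396  0.2285] w 0.014 gf 30.0 F [-0.4  0.5 -0.7]
[ 0.002 -0.001 -0.001] [-0.3 -1.1  2.5]
scene 1233 [ 0.596 -0.372  0.07 ] [ 0.68  -0.23   0.104] ((635.2963256835938, -298.0953063964844), (71.71296691894531, 140.54348754882812), 10.132712364196777)
px 400 201
side 337 [ 0.597 -0.354  0.071] [ 0.685 -0.231  0.105] ((640.7284545898438, -294.82257080078125), (77.10184478759766, 124.75200653076172), 7.725442409515381)
px 319 166
```

View pics/m.png

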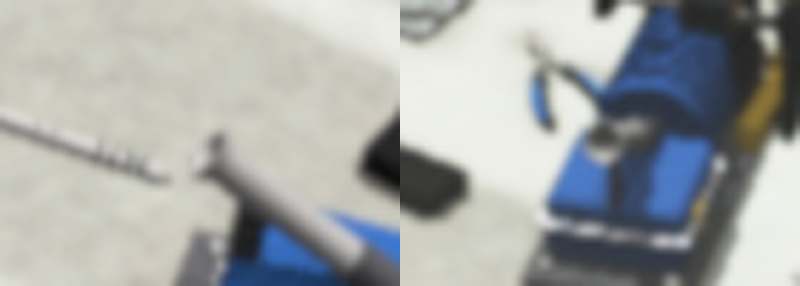

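The left half (scene) shows the tube mouth at composite (212,158), with the held rod level and its tip at (170,180). The right half (side) shows the mouth at (605,143). I'll triangulate.

```bash
cat > geo.py <<'E'
from h import *
mouth=np.array([.616,-.130,.125]); yaw=np.radians(8.9)
e=np.radians(30)
tz=np.array([-np.sin(yaw)*np.cos(e),np.cos(yaw)*np.cos(e),np.sin(e)])
px=np.array([np.cos(yaw),np.sin(yaw),0])
# tool: x along -rod = tz, y = px, z = x cross y
Mt=np.c_[tz,px,np.cross(tz,px)]
def tcp(origin,gx=-.036,M=Mt):  # rod origin -> TCP for rod held at rod x=gx; TCP 19mm further along tool z
    return np.array(origin)-gx*M[:,0]+.019*M[:,2]
E
python3 - <<'E'
from geo import *
import pickle
cs=pickle.load(open('c1.pkl','rb')); w2=pickle.load(open('w2.pkl','rb'))
obs=[(cs['scene'],402.1,203.7),(cs['side'],319.9,166),(w2,128.9,59.5)]
A=np.zeros((3,3));b=np.zeros(3)
for k,u,v in obs:
    d=ray(k,u,v);d/=np.linalg.norm(d);Q=np.eye(3)-np.outer(d,d);A+=Q;b+=Q@k['p']; print(proj(k,mouth).round(1),(u,v))
print('tri',np.linalg.solve(A,b))
k=cs['scene']; print('tip pred',proj(k,[.4719+.116*.075,-.0396-.116*.997,.2285+.019]),'obs',365+170/5.71,176+180/5.71)
print(Mt)
for s in(.2,.13,.105,.0): 
    rows([(tcp(mouth+s*tz),Mt)])
E
```

```text
[399.9 201. ] (402.1, 203.7)
[318.4 166.1] (319.9, 166)
[128.3  60. ] (128.9, 59.5)
tri [ 0.61485193 -0.1349523   0.12178961]
tip pred [393.24144525 204.78785342] obs 394.7723292469352 207.52364273204904
[[-0.13398312  0.98795987 -0.07735519]
 [ 0.85559834  0.15471039  0.49397993]
 [ 0.5         0.         -0.8660254 ]]
t 12.12 p [ 0.4705 -0.0396  0.2259] w 0.0134 gf 30.0 F [-0.7  0.3 -1.1]
[ 0.019  0.523 -0.08 ] [112.3 121.   -1. ]
t 12.12 p [ 0.4705 -0.0396  0.2259] w 0.0134 gf 30.0 F [-0.7  0.3 -1.1]
[ 0.019  0.523 -0.08 ] [ 51.8 126.   34.1]
t 12.12 p [ 0.4705 -0.0396  0.2259] w 0.0134 gf 30.0 F [-0.7  0.3 -1.1]
[ 0.019  0.523 -0.08 ] [ 30.3 127.8  46.6]
t 12.12 p [ 0.4705 -0.0396  0.2259] w 0.0134 gf 30.0 F [-0.7  0.3 -1.1]
[ 0.019  0.523 -0.08 ] [-60.4 135.3  99.1]
```

Emit:
apply_moves([
  [0.003,0.09,-0.013,20,20,0,-1],
  [0.006,0.18,-0.026,40,40,0,-1],
  [0.01,0.27,-0.04,60,60,0,-1],
  [0.013,0.36,-0.053,75,80,0,-1],
  [0.016,0.44,-0.066,75,100,5,-1],
  [0.019,0.5,-0.08,65,115,15,-1],
  [0.019,0.523,-0.08,55,124,30,-1],
  [0.019,0.523,-0.08,52,126,34,-1],
  [0.019,0.523,-0.08,52,126,34,-1],
  [0.019,0.523,-0.08,52,126,34,-1],
  [0.019,0.523,-0.08,52,126,34,-1],
  [0.019,0.523,-0.08,52,126,34,-1],
  [0.019,0.523,-0.08,52,126,34,-1],
  [0.019,0.523,-0.08,52,126,34,-1],
])

```text
time: 13.28
ee_pos: [0.5927, 0.0224, 0.1934]
eef_rot: [0.627, 0.735, 0.169, -0.196]
ft_force: [0.4, 0.9, -0.1]
width: 0.0137
grip_force: 30.0
```

```bash
python3 - <<'E'
from geo import *
import pickle
rows([(tcp(mouth+s*tz),Mt) for s in(.13,.1,.075,0)])
st=r.read_state(); print(st['joint_positions'].round(2)); M=R.from_quat(st['eef_rot']).as_matrix()
grip=st['ee_pos']-.019*M[:,2]; tip=grip-.116*M[:,0]; q=tip-mouth
print('tip in tube frame (px, up, tz) mm',np.round([q@px*1e3,q@np.cross(tz,px)*-1e3,q@tz*1e3],1))
out=[]
for n in('scene','side'):
    k=cam(n); x,y=proj(k,mouth).astype(int); print(n,'tip',proj(k,tip).round(1),'mouth',proj(k,mouth).round(1),'grip',proj(k,grip).round(1),'org',x-35,y-30)
    out.append(cv2.resize(k['pixels'][y-30:y+20,x-35:x+35],(400,286),interpolation=cv2.INTER_CUBIC))
save('pre.png',np.hstack(out))
E
```

```text
t 13.28 p [0.5927 0.0224 0.1934] w 0.0137 gf 30.0 F [ 0.4  0.9 -0.1]
[0.002 0.    0.002] [-1.7 -0.6  1.1]
[0.002 0.    0.002] [-31.7  -0.6   1.2]
[0.002 0.    0.002] [-56.7  -0.7   1.2]
[0.002 0.    0.002] [-131.7   -0.8    1.2]
[-0.51  0.56  0.95  1.56 -0.88  1.6   0.73]
tip in tube frame (px, up, tz) mm [ 0.8  1.2 51.7]
scene tip [384.5 188.9] mouth [399.9 201. ] grip [348.5 162.1] org 364 170
side tip [314.3 166.4] mouth [318.4 166.1] grip [304.5 168. ] org 283 136
```

View pics/pre.png

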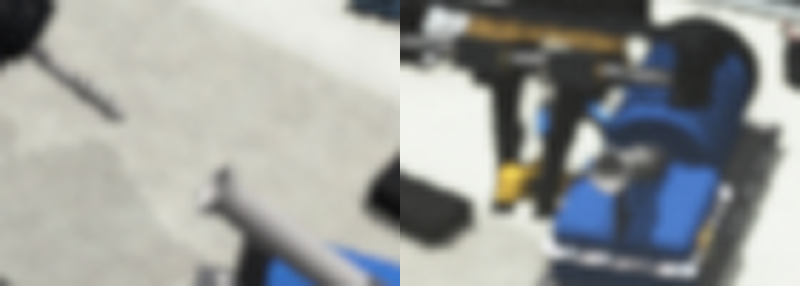

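The scene half shows the rod tip at (120,121) pointing along a line that reaches the mouth at (213,190). That agrees with the kinematics to within about 2 mm, so I'll insert slowly.

Emit:
apply_moves([
  [0.002,0,0.002,-10,-0.7,1,-1],
  [0.002,0,0.002,-20,-0.7,1,-1],
  [0.002,0,0.002,-30,-0.7,1,-1],
  [0.002,0,0.002,-38,-0.7,1,-1],
  [0.002,0,0.002,-44,-0.7,1,-1],
  [0.002,0,0.002,-50,-0.7,1,-1],
  [0.002,0,0.002,-55,-0.7,1,-1],
  [0.002,0,0.002,-60,-0.7,1,-1],
  [0.002,0,0.002,-64,-0.7,1,-1],
  [0.002,0,0.002,-66,-0.7,1,-1],
  [0.002,0,0.002,-66,-0.7,1,-1],
])

```text
time: 14.3
ee_pos: [0.6008, -0.035, 0.1585]
eef_rot: [0.629, 0.733, 0.167, -0.197]
ft_force: [-0.4, -0.3, -0.3]
width: 0.0139
grip_force: 30.0
```

```bash
cat > chk.py <<'E'
from geo import *
rows([(tcp(mouth+s*tz),Mt) for s in(.04,.01,0)])
st=r.read_state(); M=R.from_quat(st['eef_rot']).as_matrix(); print('F tool',(M.T@st['ft_force']).round(1),'tq tool',(M.T@st['torque']).round(2))
E
python3 chk.py
```

```text
t 14.3 p [ 0.6008 -0.035   0.1585] w 0.0139 gf 30.0 F [-0.4 -0.3 -0.3]
[-0.001  0.001 -0.002] [-24.1   0.3  -0.1]
[-0.001  0.001 -0.002] [-54.1   0.4  -0. ]
[-0.001  0.001 -0.002] [-64.1   0.4  -0. ]
F tool [-0.4 -0.4  0.1] tq tool [ 0.05 -0.66  0.03]
```

Emit:
apply_moves([
  [0,0,0,-5,0.2,0,-1],
  [0,0,0,-11,0.3,0,-1],
  [0,0,0,-17,0.3,0,-1],
  [0,0,0,-23,0.3,0,-1],
  [0,0,0,-29,0.3,0,-1],
  [0,0,0,-35,0.3,0,-1],
  [0,0,0,-41,0.3,0,-1],
  [0,0,0,-47,0.3,0,-1],
  [0,0,0,-51,0.3,0,-1],
  [0,0,0,-54,0.3,0,-1],
  [0,0,0,-54,0.3,0,-1],
])

```text
time: 15.22
ee_pos: [0.6082, -0.0814, 0.1314]
eef_rot: [0.629, 0.733, 0.167, -0.197]
ft_force: [0.3, 0.1, -0.7]
width: 0.0136
grip_force: 30.0
```

```bash
python3 chk.py
```

```text
t 15.22 p [ 0.6082 -0.0814  0.1314] w 0.0136 gf 30.0 F [ 0.3  0.1 -0.7]
[-0.001  0.001 -0.002] [30.2  0.2 -0.1]
[-0.001  0.001 -0.002] [ 0.2  0.2 -0.1]
[-0.001  0.001 -0.002] [-9.8  0.3 -0.1]
F tool [-0.3  0.3  0.6] tq tool [ 0.05 -0.71  0.02]
```

Free so far. I'll ease in at 1 mm per row until contact.

Emit:
apply_moves([
  [0,0,0,-2,0,0,-1],
  [0,0,0,-4,0,0,-1],
  [0,0,0,-6,0,0,-1],
  [0,0,0,-7,0,0,-1],
  [0,0,0,-8,0,0,-1],
  [0,0,0,-9,0,0,-1],
  [0,0,0,-9,0,0,-1],
])

```text
time: 15.8
ee_pos: [0.6094, -0.0886, 0.1272]
eef_rot: [0.629, 0.734, 0.168, -0.197]
ft_force: [-0.4, 0.3, -0.4]
width: 0.0138
grip_force: 30.0
```

```bash
python3 chk.py
```

```text
t 15.8 p [ 0.6094 -0.0886  0.1272] w 0.0138 gf 30.0 F [-0.4  0.3 -0.4]
[-0.001  0.001 -0.002] [38.6  0.  -0.1]
[-0.001  0.001 -0.002] [ 8.6  0.1 -0. ]
[-0.001  0.001 -0.002] [-1.4  0.1 -0. ]
F tool [ 0.1 -0.3  0.5] tq tool [ 0.07 -0.75  0.04]
```

Emit:
apply_moves([
  [0,0,0,-1,0,0,-1],
  [0,0,0,-2,0,0,-1],
  [0,0,0,-3,0,0,-1],
  [0,0,0,-3,0,0,-1],
  [0,0,0,-3,0,0,-1],
])

```text
time: 16.22
ee_pos: [0.6096, -0.0891, 0.1267]
eef_rot: [0.627, 0.734, 0.169, -0.198]
ft_force: [-5.3, 6.8, 6.0]
width: 0.0136
grip_force: 30.0
```

```bash
python3 chk.py
```

```text
t 16.22 p [ 0.6096 -0.0891  0.1267] w 0.0136 gf 30.0 F [-5.3  6.8  6. ]
[-0.002 -0.003  0.   ] [39.3 -0.  -0.1]
[-0.002 -0.003  0.   ] [ 9.3 -0.  -0.2]
[-0.002 -0.003  0.   ] [-0.7 -0.  -0.2]
F tool [ 9.5 -4.2 -1.4] tq tool [0.73 1.19 0.02]
```

Contact is about 10 N axial, right where the collar should seat. I'll hold there.

Emit:
apply_moves([
  [0,0,0,-1,0,0,-1],
  [0,0,0,-1,0,0,-1],
  [0,0,0,-1,0,0,-1],
  [0,0,0,-1,0,0,-1],
  [0,0,0,-1,0,0,-1],
  [0,0,0,-1,0,0,-1],
  [0,0,0,-1,0,0,-1],
  [0,0,0,-1,0,0,-1],
  [0,0,0,-1,0,0,-1],
  [0,0,0,-1,0,0,-1],
  [0,0,0,-1,0,0,-1],
  [0,0,0,-1,0,0,-1],
  [0,0,0,-1,0,0,-1],
  [0,0,0,-1,0,0,-1],
])

```text
time: 17.38
ee_pos: [0.6096, -0.0891, 0.1266]
eef_rot: [0.627, 0.734, 0.169, -0.199]
ft_force: [-6.3, 7.8, 9.3]
width: 0.0135
grip_force: 30.0
```

```bash
cat >> chk.py <<'E'
k=cam('scene'); P=cloud(k); hsv=cv2.cvtColor(k['pixels'],cv2.COLOR_RGB2HSV)
m=(cv2.inRange(hsv,(22,100,80),(34,255,255))>0)&(np.linalg.norm(P-(mouth+.04*tz),axis=-1)<.07)
b=(cv2.inRange(hsv,(8,70,60),(21,255,255))>0)&(np.linalg.norm(P-mouth,axis=-1)<.05)
for n,q in(('yel',P[m]),('brass',P[b])):
    if len(q): a=(q-mouth)@tz*1e3; print(n,len(q),'along tube mm',np.percentile(a,[5,50,95]).round(1))
E
python3 chk.py
```

```text
t 17.38 p [ 0.6096 -0.0891  0.1266] w 0.0135 gf 30.0 F [-6.3  7.8  9.3]
[-0.003 -0.005  0.001] [39.4  0.  -0.1]
[-0.003 -0.005  0.001] [ 9.4 -0.  -0.2]
[-0.003 -0.005  0.001] [-0.6 -0.  -0.3]
F tool [12.2 -5.  -3.6] tq tool [0.96 2.1  0.08]
yel 70 along tube mm [47.  60.9 72.1]
```

Seated and held for over 1 s, with the handle's end about 75 mm out along the tube as expected. Now I'll draw it out.

Emit:
apply_moves([
  [0,0,0,3,0,0,-1],
  [0,0,0,8,0,0,-1],
  [0,0,0,16,0,0,-1],
  [0,0,0,26,0,0,-1],
  [0,0,0,38,0,0,-1],
  [0,0,0,50,0,0,-1],
  [0,0,0,62,0,0,-1],
  [0,0,0,74,0,0,-1],
  [0,0,0,86,0,0,-1],
  [0,0,0,98,0,0,-1],
  [0,0,0,110,0,0,-1],
  [0,0,0,122,0,0,-1],
  [0,0,0,134,0,0,-1],
  [0,0,0,144,0,0,-1],
  [0,0,0,150,0,0,-1],
  [0,0,0,150,0,0,-1],
  [0,0,0,150,0,0,-1],
])

```text
time: 18.85
ee_pos: [0.5901, 0.0366, 0.2002]
eef_rot: [0.628, 0.734, 0.168, -0.197]
ft_force: [0.4, -0.5, -0.3]
width: 0.0133
grip_force: 30.0
```

```bash
python3 - <<'E'
from geo import *
st=r.read_state(); M=R.from_quat(st['eef_rot']).as_matrix(); tip=st['ee_pos']-.019*M[:,2]-.116*M[:,0]
print('tip along tube',(tip-mouth)@tz,st['joint_positions'].round(2))
D=np.array([.657,.145]); 
for yw,z in((8.9,.2),(30,.17),(45,.11)):
    m=down(yw); g=D-.116*(-m[:2,0]); rows([((g[0],g[1],z),m)])
E
```

```text
tip along tube 0.06767293467416471 [-0.54  0.55  0.95  1.57 -0.87  1.6   0.7 ]
t 18.85 p [0.5901 0.0366 0.2002] w 0.0133 gf 30.0 F [ 0.4 -0.5 -0.3]
[-0.001 -0.523 -0.001] [184.3  82.7 106.3]
t 18.85 p [0.5901 0.0366 0.2002] w 0.0133 gf 30.0 F [ 0.4 -0.5 -0.3]
[ 0.095 -0.517 -0.361] [162.5  41.  128.5]
t 18.85 p [0.5901 0.0366 0.2002] w 0.0133 gf 30.0 F [ 0.4 -0.5 -0.3]
[ 0.163 -0.506 -0.616] [120.   14.5 173.3]
```

Emit:
apply_moves([
  [0.005,-0.04,-0.03,14,3,8,-1],
  [0.02,-0.1,-0.07,32,8,24,-1],
  [0.03,-0.17,-0.11,52,13,41,-1],
  [0.045,-0.24,-0.16,74,19,59,-1],
  [0.06,-0.31,-0.21,96,24,77,-1],
  [0.07,-0.38,-0.26,118,30,95,-1],
  [0.08,-0.44,-0.3,136,35,110,-1],
  [0.09,-0.49,-0.34,152,39,121,-1],
  [0.095,-0.517,-0.361,162,41,128,-1],
  [0.11,-0.515,-0.44,152,34,139,-1],
  [0.13,-0.512,-0.52,140,25,153,-1],
  [0.15,-0.51,-0.58,130,20,163,-1],
  [0.16,-0.506,-0.61,122,16,171,-1],
  [0.163,-0.506,-0.616,120,14.5,173,-1],
  [0.163,-0.506,-0.616,120,14.5,173,-1],
  [0.163,-0.506,-0.616,120,14.5,173,-1],
  [0.163,-0.506,-0.616,120,14.5,173,-1],
])

```text
time: 20.27
ee_pos: [0.5758, 0.2267, 0.1111]
eef_rot: [0.384, 0.923, 0.0, 0.001]
ft_force: [-0.3, -0.2, -0.2]
width: 0.0137
grip_force: 30.0
```

```bash
python3 - <<'E'
from geo import *
st=r.read_state(); M=R.from_quat(st['eef_rot']).as_matrix(); g=st['ee_pos']-.019*M[:,2]; tip=g-.116*M[:,0]
print('grip',g.round(4),'tip',tip.round(4),'level err',M[2,0].round(3),st['joint_vel'].round(3),st['grip_force'])
out=[]
for n in('scene','side'):
    k=cam(n); P=cloud(k); L=P-g; s=-L@M[:,0]; y=L@M[:,1]; h=-L@M[:,2]
    m=(s>.045)&(s<.13)&(abs(y)<.015)&(abs(h)<.03); q=np.c_[s,y,h][m]
    if len(q)>8: print(n,len(q),'smax',q[:,0].max().round(4),'slope h',np.polyfit(q[:,0],q[:,2],1).round(4),'slope y',np.polyfit(q[:,0],q[:,1],1).round(4))
    print('dish',dishfit(k,(.657,.145)),'ring',ringfit(k,(.6555,.1446)))
    x,yy=proj(k,tip).astype(int); out.append(cv2.resize(k['pixels'][yy-50:yy+50,x-70:x+70],(400,286),interpolation=cv2.INTER_CUBIC))
save('fin.png',np.hstack(out))
E
```

```text
grip [0.5758 0.2267 0.1301] tip [0.6576 0.1445 0.1301] level err -0.001 [-0.004 -0.001 -0.003 -0.001  0.001 -0.002  0.005] 29.99985370784998Traceback (most recent call last):
  File "<stdin>", line 7, in <module>
IndexError: boolean index did not match indexed array along axis 1; size of axis is 1920 but size of corresponding boolean axis is 640
```

```bash
python3 - <<'E'
from geo import *
st=r.read_state(); M=R.from_quat(st['eef_rot']).as_matrix(); g=st['ee_pos']-.019*M[:,2]; tip=g-.116*M[:,0]
out=[]
for n in('scene','side'):
    k=cam(n); P=cloud(k); q=(P.reshape(-1,3)-g)@M*[-1,1,-1]
    q=q[(q[:,0]>.045)&(q[:,0]<.13)&(abs(q[:,1])<.015)&(abs(q[:,2])<.03)]
    if len(q)>8: print(n,len(q),'smax',q[:,0].max().round(4),'slope h',np.polyfit(q[:,0],q[:,2],1).round(4),'slope y',np.polyfit(q[:,0],q[:,1],1).round(4))
    print('dish',dishfit(k,(.657,.145)))
    x,yy=proj(k,tip).astype(int); out.append(cv2.resize(k['pixels'][yy-50:yy+50,x-70:x+70],(400,286),interpolation=cv2.INTER_CUBIC))
save('fin.png',np.hstack(out))
E
```

```text
scene 60 smax 0.1175 slope h [-0.0033  0.0007] slope y [-0.0084 -0.0039]
dish (array([0.65649448, 0.14114741]), np.float64(0.03702629549711879), 87)
dish (array([0.6569337, 0.1454763]), np.float64(0.03685441693206064), 67)
```

View pics/fin.png

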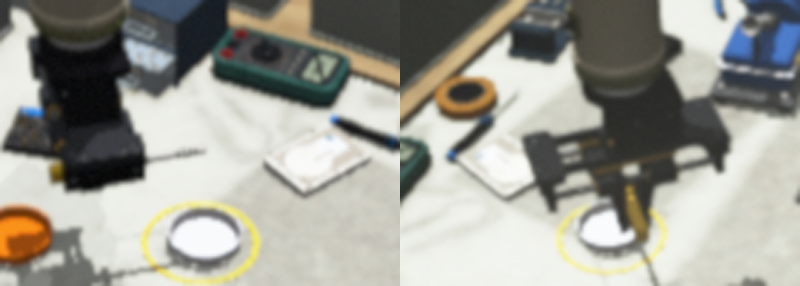

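The rod is held level (slope about -0.003), with its tip at (203,152) in the left half above the dish at (205,237) in the ring. The tip is within 4 mm of the dish's centre and everything is still, so I'll hand in.

```bash
python3 -c "
from bench import r
print(r.close_job())"
```

```text
the job is handed in; nothing more can be done
None
```

I handed the job in at about 20 s of robot time; no verdict came back. My last measurements put the dish within about 5 mm of the ring's centre; the rod seated on the tube mouth at about 12 N, held for over a second and was drawn out, and it is now held level and still, tip within about 4 mm of the dish's centre and 130 mm above the table.

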